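# Open a stuck jar in a one-handed jar vice

### The arm

A 6-joint arm with a two-finger parallel gripper is mounted at the origin on a cart in front of the work surface, level with it; the furniture and walls round the work are solid. World frame = base frame: x ahead of the robot, y to its left, z up, the work surface at z = 0. Lengths are in m, angles in rad, forces in N, time in s.
With the tool pointing down it reaches from about 0.425 to 0.95 m from the base axis. Payload 3.5 kg.
Tool frame: the origin (TCP) lies between the finger pads; the fingertips stand 19 mm ahead of it and the grasp point (between the pads) is the TCP (ctrl.nose_length is the distance from the TCP to the fingertips, in m); z points along the fingers, y is the line along which they close (so a half turn about z gives the same grasp; the last joint's range is limited). The gripper opens to 85 mm and grips with 20 to 120 N. Pads are 22 mm wide; open, the fingers measure 114 mm over their backs; the gripper's body (76 mm by 85 mm) begins 54 mm behind the grasp point. The pads swing forward as they close: fully open they stand 13 mm farther back than shut.
Start: joints at [1.158, 0.286, 1.577, -0, 1.279, -0.15], TCP at [0.175, 0.652, 0.25] pointing down, gripper open.
Joint ranges: [-2.77, 2.77], [-0.9, 2.22], [0.21, 2.48], [-1.53, 4.67], [0.24, 2.81], [-2.84, 2.84]. Speed limits (rad/s): [2.79, 2.79, 3.14, 3.14, 3.14, 3.14].

### API

Orientations are given as a unit quaternion [x, y, z, w].
In Python, from plant import ctrl gives the robot as it stands.
- The arm moves only by the tool apply_moves, never from a script. Its argument "series" is a list of rows, each a list of 6 numbers: the shift along the world's x, y, z scaled (see below), then the turn, a rotation vector about the world's x, y, z scaled (see below). A call has 1 to 20 rows; each row is the pose to reach, as a shift and turn from the pose commanded when the call began; what a row does not reach only later rows make up. The controller multiplies each number of a shift by 0.8 m and each number of a turn by 45 degrees. A row lasts 1/8 s, in which the tool goes at most 62.5 mm and 10.7 degrees, less where a joint would pass 70% of its speed; a pose out of reach is approached as far as the arm can. A call with a number of a shift or a turn outside -1 to 1 is refused whole. A call with a gripper value outside its range is refused whole. "jaw" is the opening, from 0 (shut) to 1 (fully open), set as the call begins (left out, the last holds). The fingers move at their own pace and stop on an object; "squeeze" is the grip in N (left out, the last holds). Time passes only in rows, so rows that repeat a pose let the fingers close. It gives the time, the measured TCP pose, the force, the opening and the grip force at its end, in the units of the state.
- ctrl.get_state(): the state, without advancing time (a new reading comes with each control period).
- ctrl.read_camera(name): name is "scene" or "top"; returns the picture (400x640x3 uint8, red, green, blue); there is no depth.
- ctrl.get_calibration(name): a dict with "fx", "fy", "cx", "cy" (pixels), "dist_coeffs" ([k1, k2, p1, p2, k3] as OpenCV has them; the pictures are not rectified), "xyz" and "orientation" of the camera in the world. Camera axes: x right, y up, looking along -z (the intrinsics and any distortion apply to the point x, -y, -z); pixel columns grow to the right and rows downward; lengths in m; the calibration is good to about 2 mm. A picture is of the moment at which its call begins. get_calibration takes no time and is no camera call.
- ctrl.sign_off(): hands the job in; it is judged then, once.
Trained networks look in the newest picture that a camera, given by its name, has taken for a name from the list of things; names that differ only in an ending like _2 or _b are one class to them, and where a whole thing is asked for, a point or a joint stands for the part that bears it (a point fixed in the world has none). Each returns a list of dicts, best first, with "p" (0 to 1); they miss things now and then, are a little off and sometimes report something else, mostly with a low value. They report only what shows in the picture. A call takes as long as a camera call. They do not tell look-alikes from the thing itself.
- ctrl.boxes_of(thing, camera): "xy" ([column, row] as shares, 0 to 1, of the picture: columns of its width, rows of its height, amid what is visible of it).
- ctrl.silhouettes(thing, camera): "pixels" (400x640 bool, what is visible of it) and "xy" ([column, row] as shares, 0 to 1, of the picture: columns of its width, rows of its height, amid what is visible of it).
The state is a dict: "time": time; "qpos": joint angles; "dq": joint speeds; "joint_efforts": joint torques, N m; "eef_pos": TCP position; "tcp_rot": TCP orientation; "contact_force": force on the tool from outside, world axes, zero at the start; "wrist_torque": the same for the moment, N m; "opening": opening from 0.0 (shut) to 1.0 (fully open); "finger_force": force on a finger pad.
Only numpy, scipy, OpenCV 4.12 (cv2) and the standard library are available. Lean on these libraries where they do the work, as an engineer would, in place of code of your own. Each camera call takes 0.05 s, during which the arm holds its last target. There are 200 camera calls.

### The job

Open the short glass jar with the plain metal lid: its lid is stuck, so stand the jar upright between the open jaws of the jar vice and press the vice's lever down flat so that the jaws clamp it. Then grip the lid and twist it anticlockwise (seen from above), stopping once its threads let go (about a fifth of a turn), with the jar staying clamped and upright on the vice's board. Lift the lid straight off and finish holding it, level and two to four centimetres above the open mouth, still in the gripper: do not put it down or let it go; leave the mug, the honey jar and the teaspoon where they are.

Things in the scene. Friction and masses are not known exactly. Their poses are not given: they have to be found in the camera images.
- jar: The jar to open: round clear glass, dark red filling, blank paper label, loose on the worktop. 64 mm across up to 60 mm high, then narrowing to 52 mm at 72 mm and to a 47 mm neck; rim at 93 mm; 97 mm tall with its lid, 0.3 to 0.45 kg in all. Origin: centre of the underside, z up. Grasp it round the body, or carry it by its lid.
- lid: The jar's plain grey metal twist-off cap: 60 mm outside, 17 mm high, ribbed skirt, 65 g. Origin: centre of the skirt's lower edge, z up; its top is 17 mm higher. On tight its origin is 80 mm above the jar's and its yaw in the jar's frame is 0 to 0.12 rad. A rubber seal pushes it up with about 18 N: it takes about 0.5 N m to start, and an unbraced jar turns along.
- jar_rim (a point): Centre of the jar's mouth, 93 mm above its underside; z up, x at yaw 1.31 in the jar's frame. Three glass threads on the neck hold three lugs in the lid. Turned anticlockwise seen from above (yaw grows) the lid rises 2.5 mm, comes free at yaw 1.0 in the jar's frame and jams on the next thread at 1.75; when its x lies along this x it is well free and lifts straight off. Free, it sits 3 mm higher.
- vice: The jar vice: a wooden board 150 (x) by 250 (y) by 15 mm high, fixed to the worktop by suction feet. Origin: centre of its underside. Along its y axis: at the +y end a fixed 120-degree V jaw, 28 mm high above the board, open to -y; in the middle the sliding jaw (up to 36 mm above the board); at the -y end the lever.
- vice_seat (a point): Point on the board's top, 15 mm above the worktop, where the axis of a clamped 64 mm jar comes to stand; axes as the vice's. V jaw to +y, sliding pad to -y. With the lever up the jaws are 10 mm wider than the jar: put it at the seat or up to 10 mm to -y of it (best 5 mm), within 10 mm either way in x; the V centres it when clamped.
- vice_pad: The flat rubber-faced pad of the sliding jaw, 52 mm wide (x), 27 mm high, on a spring of 12 N/mm. Origin: middle of the lower edge of its back, its face 10 mm to +y; it moves to +y by 14 mm as the lever goes down and presses the jar with about 34 N.
- vice_lever (a joint): The vice's toggle lever, hinged about the vice's x axis through point vice_lever_hinge, in rad: 0 raised (it points to -y and 63 degrees up, its end 145 mm above the worktop), 1.1 pressed down level on its stop, where it locks over centre (it passes the centre at 1.0). Starts at 0. It stays where it is left while no jar is clamped; closing it on a jar takes under 5 N at the paddle.
- vice_paddle (a point): Middle of the upper face of the black thumb paddle at the lever's end (paddle 34 mm wide along x, 42 mm along the lever, 12 mm thick), 104 mm from the hinge. z is the face's outward normal: with the lever raised it looks up and towards the jaws (+y), with the lever down straight up. Push it along its arc, away from the jaws and down.
- vice_lever_hinge (a point): Centre of the lever's hinge, 41 mm above the worktop; axes as the vice's.
- mug: Bystander: cream mug, 83 mm wide, 93 mm tall, loose. Origin: under its middle.
- honey_jar: Bystander: a jar of honey with a wide screw lid, 61 mm wide, 86 mm tall, loose. Origin: under its middle. Not the jar to open.
- teaspoon: Bystander: steel teaspoon, 130 mm long, lying on the worktop, loose. Origin: under its middle.
Things that resemble listed ones, but are neither listed nor needed, are in the scene too. Several things have the shape of the lid; the one meant has the colours described above.

How it is judged:
On the way, in this order (a step that is already met when the one before it is completed fails the run):
1. the jar, its lid still on tight, stands upright on the board between the open jaws (horizontal distance between jar and vice_seat below 0.025 m and z of jar in the frame of vice_seat below 0.006 m and angle between jar's own z axis and vertical below 0.1 rad and value of joint vice_lever below 0.6 rad and angle between the x axis of lid and the x axis of jar, either way round below 0.5 rad), for 0.2 s.
2. the lever is down and the jaws clamp the jar, its lid still on tight (horizontal distance between jar and vice_seat below 0.012 m and z of jar in the frame of vice_seat below 0.006 m and angle between jar's own z axis and vertical below 0.08 rad and value of joint vice_lever above 1.03 rad and contact force between vice_pad and jar above 15 N and angle between the x axis of lid and the x axis of jar, either way round below 0.5 rad), for 0.2 s.
3. the lid has been turned free of its threads, still on the clamped jar (horizontal distance between jar and vice_seat below 0.012 m and z of jar in the frame of vice_seat below 0.006 m and angle between jar's own z axis and vertical below 0.08 rad and value of joint vice_lever above 1.03 rad and contact force between vice_pad and jar above 15 N and angle between the x axis of lid and the x axis of jar_rim, either way round below 0.4 rad and z of lid in the frame of jar below 0.095 m and contact force between lid and the fingers above 1 N), for 0.1 s.
At the end, for the whole second after the job is handed in: Lever over 1.03 rad, pad force on the jar over 15 N, jar upright (0.08 rad) on the board within 12 mm of the seat; lid in the fingers, off the jar, level (0.15 rad), lower edge 7 to 57 mm over the rim, within 20 mm of the jar's axis, turned 52 to 98 degrees from tight; both at rest (horizontal distance between jar and vice_seat below 0.012 m and z of jar in the frame of vice_seat below 0.006 m and angle between jar's own z axis and vertical below 0.08 rad and value of joint vice_lever above 1.03 rad and contact force between vice_pad and jar above 15 N and z of lid in the frame of jar between 0.1 and 0.15 m and horizontal distance between lid and jar below 0.02 m and angle between lid's own z axis and vertical below 0.15 rad and angle between the x axis of lid and the x axis of jar_rim, either way round below 0.4 rad and contact force between lid and the fingers above 1 N and contact force between lid and jar below 0.05 N and linear speed of lid below 0.03 m/s and linear speed of jar below 0.02 m/s); the arm keeps its last pose, push and grip.
It fails at once if the jar is tipped over (angle between jar's own z axis and vertical above 0.6 rad).
It fails at once if the mug, the honey jar or the teaspoon is pushed away (distance of any of mug, honey_jar, teaspoon from where it was at the start of the episode above 0.03 m).
It also fails if it takes over 59 s, if anything falls off the work surface, if the arm or the gripper's body presses on something with over 40 N, if the wrist force passes 120 N, or if a joint passes its speed limit or range.

## Working session

There is one attempt and no reset: what is moved stays moved. The work goes in short steps, Python scripts to look and compute and a tool call to move; the robot and the scene stay as the last step left them, time stands still between calls to the robot, and variables do not carry over. Pictures are saved under pics/ and viewed, at most 13 in all, crops included, and the job is handed in when it is done.

Besides the shell and the picture viewer there is one more tool, called after "Emit:" in YAML: its name, and indented under it one key for each argument. apply_moves: Moves the arm, as the interface text tells. Shifts and turns lie within -1 to 1; 1 stands for 0.8 m of shift or 45 degrees of turn. Its arguments: {"type":"object","properties":{"series":{"type":"array"},"jaw":{"type":"number"},"squeeze":{"type":"number"}},"required":["series"]}

```bash
mkdir -p pics; cat > h.py <<'E'
import numpy as np, cv2
from scipy.spatial.transform import Rotation as R
from plant import ctrl
def save(im,n): cv2.imwrite('pics/'+n,im[:,:,::-1])
def cal(n):
    c=ctrl.get_calibration(n); K=np.array([[c['fx'],0,c['cx']],[0,c['fy'],c['cy']],[0,0,1]]); 
    return K,np.array(c['dist_coeffs'],float),np.array(c['xyz']),R.from_quat(c['orientation']).as_matrix()
def ray(n,uv):
    K,d,t,M=cal(n); p=cv2.undistortPoints(np.array(uv,float).reshape(-1,1,2),K,d).reshape(-1,2)
    v=np.c_[p[:,0],-p[:,1],-np.ones(len(p))]@M.T; return t,v
def at_z(n,uv,z):
    t,v=ray(n,uv); return t+v*((z-t[2])/v[:,2])[:,None]
def proj(n,P):
    K,d,t,M=cal(n); q=(np.atleast_2d(P)-t)@M; q=q*[1,-1,-1]
    return cv2.projectPoints(q,np.zeros(3),np.zeros(3),K,d)[0].reshape(-1,2)
E
python3 - <<'E'
from h import *
np.set_printoptions(precision=3,suppress=True)
a=ctrl.read_camera('scene');b=ctrl.read_camera('top');save(a,'s0.png');save(b,'t0.png')
for c in('scene','top'):
    print(c,cal(c)[2],cal(c)[3][:,2],ctrl.get_calibration(c)['fx'])
    for n in('jar','lid','vice','vice_pad','vice_paddle','mug','honey_jar','teaspoon'):
        print(n,[(np.round(np.array(o['xy'])*[640,400],1),round(o['p'],2)) for o in ctrl.boxes_of(n,c)])
s=ctrl.get_state();print({k:np.round(v,3) for k,v in s.items()})
E
```

```text
scene [-0.171 -0.899  0.892] [-0.522 -0.619  0.587] 516.9937383317139
jar []
lid [(array([355.1, 250.5]), 0.77), (array([337.9, 241.4]), 0.63)]
vice [(array([283.5, 205.4]), 0.97)]
vice_pad [(array([353.7, 252.4]), 0.75), (array([281. , 209.6]), 0.48)]
vice_paddle [(array([292.1, 191. ]), 0.5)]
mug [(array([361.2, 202.8]), 0.82), (array([417.4, 248.9]), 0.34)]
honey_jar [(array([415.1, 248. ]), 0.68)]
teaspoon []
top [ 0.433 -0.072  1.085] [-0.062  0.012  0.998] 434.9530952224915
jar [(array([382.9, 221.9]), 0.68), (array([258.3, 201.2]), 0.32)]
lid [(array([399.8, 215.7]), 0.69), (array([350.6, 202. ]), 0.69)]
vice [(array([266.3, 201.3]), 0.88)]
vice_pad [(array([251.9, 198.5]), 0.65)]
vice_paddle [(array([285.4, 204.6]), 0.69)]
mug [(array([334.3, 138.5]), 0.72)]
honey_jar [(array([420.7, 148.5]), 0.77)]
teaspoon [(array([382.3, 265.7]), 0.6), (array([399.4, 211.9]), 0.47)]
{'time': np.float64(0.9), 'qpos': array([ 1.158,  0.286,  1.577,  0.   ,  1.279, -0.15 ]), 'dq': array([-0.001,  0.002,  0.001, -0.001,  0.001, -0.   ]), 'joint_efforts': array([  0.001, -40.594, -29.295,  -0.   ,   0.   ,   0.   ]), 'eef_pos': array([0.175, 0.652, 0.25 ]), 'tcp_rot': array([0.131, 0.991, 0.   , 0.   ]), 'contact_force': array([ 0.481, -0.17 , -0.307]), 'wrist_torque': array([-0.055,  0.018, -0.037]), 'finger_force': np.float64(0.0), 'opening': np.float64(1.001)}
```

View pics/s0.png

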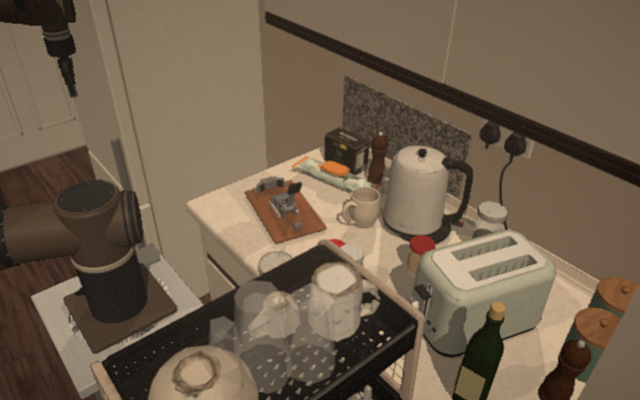

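View pics/t0.png

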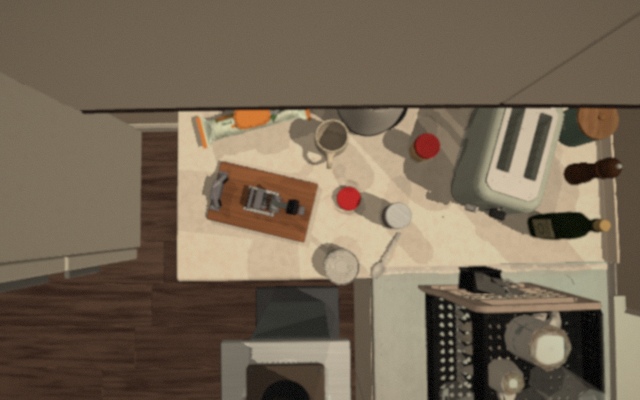

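The top picture shows four round-topped things: a grey lid (397,215), red lids (348,198) and (427,146), and a pale round thing (341,266). By description the grey lid at (397,215) fits. The vice is at about (262,202), with the V jaw to the left (216,190) and the paddle at (295,207). I'll confirm with a crop.

```bash
python3 - <<'E'
from h import *
a=cv2.imread('pics/t0.png');s=cv2.imread('pics/s0.png')
c1=cv2.resize(a[120:290,190:450],None,fx=3,fy=3,interpolation=cv2.INTER_CUBIC)
cv2.imwrite('pics/c1.png',c1)
c2=cv2.resize(s[160:310,230:450],None,fx=3.6,fy=3.6,interpolation=cv2.INTER_CUBIC)
cv2.imwrite('pics/c2.png',c2)
E
```

```text
(no output)
```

View pics/c1.png

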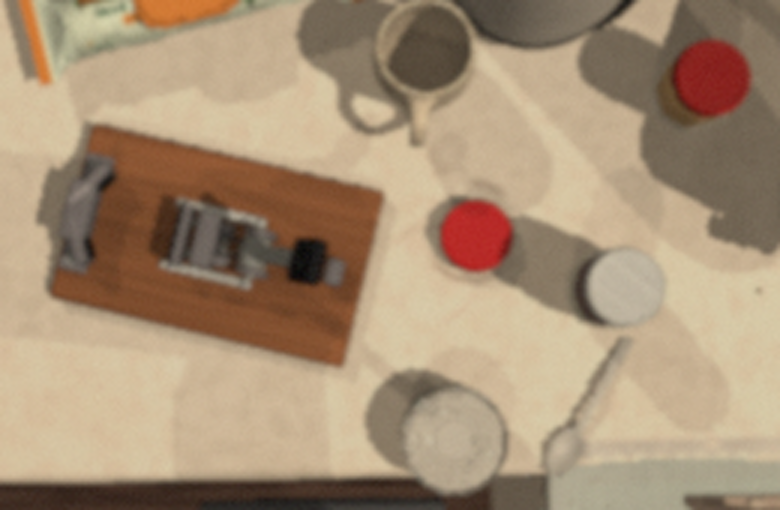

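View pics/c2.png

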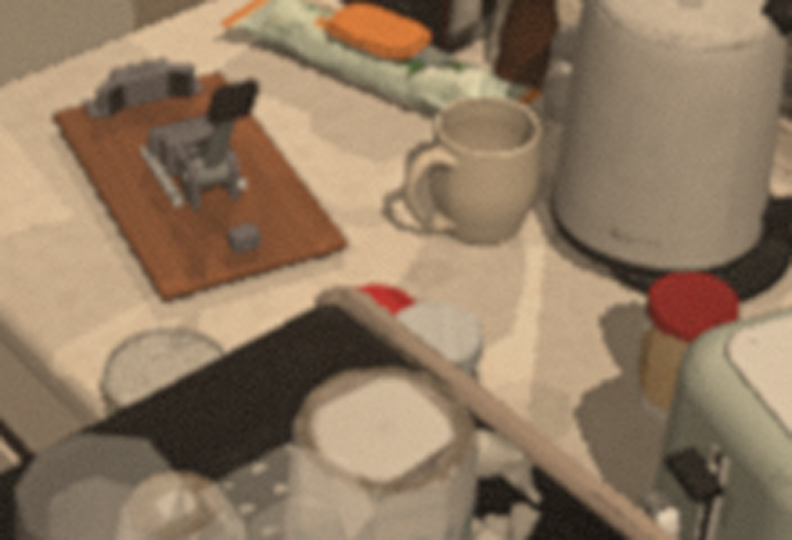

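Crop 1: the grey-lidded jar is at crop (623,287), which is full-picture (398,216). Its lid is about 27 px across, so about 60 mm. The pale one at crop (455,440) is a wider tumbler, and the other jars have red lids. The teaspoon lies at crop (585,405). Crop 2 shows the grey lid at scene (353,252) and the lever raised. The grey-lidded jar is the one meant, so I'll measure it next.

```bash
python3 - <<'E'
from h import *
from scipy.optimize import least_squares
np.set_printoptions(precision=4,suppress=True)
a=cv2.imread('pics/t0.png')
# board via corners, rigid fit
c=np.array([[92,125],[383,192],[343,365],[52,295]])/3+[190,120]-[.33,.33]
hsv=cv2.cvtColor(a,cv2.COLOR_BGR2HSV)
P=at_z('top',c,0.015);print('corners',P)
m=np.array([[-.5,.5],[0,0]])
# V end (+y) : corners 0 and 3 ; +x side = image up? x = R y(-90)
L=np.array([[.075,.125],[.075,-.125],[-.075,-.125],[-.075,.125]])
f=lambda p:(p[:2]+L@np.array([[np.cos(p[2]),np.sin(p[2])],[-np.sin(p[2]),np.cos(p[2])]])-P[:,:2]).ravel()
r=least_squares(f,[.4,.1,0]);print('vice',r.x,r.fun)
# lid
g=a[190:245,370:425].astype(float)
lids=[o for o in ctrl.silhouettes('lid','top')]
for o in lids:
    mk=o['pixels'].astype(np.uint8);cs=max(cv2.findContours(mk,0,1)[0],key=cv2.contourArea)
    (u,v),rad=cv2.minEnclosingCircle(cs);print(o['p'],u,v,rad,at_z('top',[[u,v]],.097),mk.sum())
    q=at_z('top',[[u,v]],.097)[0]
    print('scene proj',proj('scene',[q,q*[1,1,0]]))
for n in('vice_pad','vice_paddle','vice_lever_hinge'):
  for cm in('top','scene'):
    for o in ctrl.silhouettes(n,cm)[:2]: print(n,cm,o['p'],np.array(o['xy'])*[640,400])
# lever paddle triangulation
def tri(u1,u2):
    t1,v1=ray('top',[u1]);t2,v2=ray('scene',[u2]);A=np.c_[v1[0],-v2[0]];s=np.linalg.lstsq(A,t2-t1,rcond=None)[0]
    return (t1+v1[0]*s[0]+t2+v2[0]*s[1])/2,np.linalg.norm(t1+v1[0]*s[0]-t2-v2[0]*s[1])
print('paddle',tri([190+308/3,120+260/3],[230+233/3.6,160+101/3.6]))
print('lidtri',tri([190+623/3,120+287/3],[230+437/3.6,160+325/3.6]))
for n,uv,z in(('mug',[334,138],.09),('honey',[427,146],.086),('red',[348,198],.09),('tumbler',[341,266],.08),('spoon',[390,255],.005)): print(n,at_z('top',[uv],z))
E
```

```text
corners [[ 0.5957  0.1535  0.015 ]
 [ 0.5367 -0.0864  0.015 ]
 [ 0.3952 -0.0517  0.015 ]
 [ 0.4556  0.1864  0.015 ]]
vice [ 0.4958  0.0505 -0.2424] [ 0.0029  0.0003  0.0019 -0.0025 -0.0022 -0.0012 -0.0026  0.0034]
0.92 397.5 214.5 13.946425437927246 [[ 0.4558 -0.2671  0.097 ]] 575
scene proj [[350.416  251.9328]
 [348.4446 282.1229]]
0.56 347.7608642578125 198.0 11.929818153381348 [[ 0.495  -0.1542  0.097 ]] 433
scene proj [[331.3616 221.2314]
 [330.3416 250.6961]]
0.5 283.3374328613281 204.8895721435547 14.20553970336914 [[ 0.4813 -0.0073  0.097 ]] 298
scene proj [[291.051  195.9919]
 [291.7141 224.7318]]
vice_pad scene 0.72 [356.928 251.4  ]
vice_pad scene 0.53 [272.512 198.4  ]
vice_paddle top 0.71 [287.296 207.6  ]
vice_lever_hinge top 0.77 [263.424 201.52 ]
vice_lever_hinge top 0.62 [253.504 195.92 ]
vice_lever_hinge scene 0.98 [283.584 207.8  ]
paddle (array([ 0.4757, -0.0306,  0.1376]), np.float64(0.0012077175215800416))
lidtri (array([ 0.4548, -0.2678,  0.1027]), np.float64(0.00454318933858976))
mug [[ 0.6352 -0.1255  0.09  ]]
honey [[ 0.615 -0.343  0.086]]
red [[ 0.4955 -0.1553  0.09  ]]
tumbler [[ 0.3397 -0.1372  0.08  ]]
spoon [[ 0.3578 -0.2642  0.005 ]]
```

```bash
python3 - <<'E'
from h import *
np.set_printoptions(precision=4,suppress=True)
acc=np.mean([ctrl.read_camera('top').astype(float) for _ in range(6)],0).astype(np.uint8)
acs=np.mean([ctrl.read_camera('scene').astype(float) for _ in range(6)],0).astype(np.uint8)
c,th=np.array([.4958,.0505]),-.2424
M=np.array([[np.cos(th),-np.sin(th)],[np.sin(th),np.cos(th)]])
def W(x,y,z): return [*(c+M@[x,y]),z]
def crop(im,cam,x0,y0,w,h,f):
    o=cv2.resize(im[y0:y0+h,x0:x0+w],None,fx=f,fy=f,interpolation=cv2.INTER_CUBIC)[:,:,::-1].copy()
    for y in np.arange(-.12,.121,.02):
        for x,z,col in((-.07,.015,(255,255,0)),(.07,.015,(255,255,0)),(0,.043,(0,255,0))):
            u=(proj(cam,[W(x,y,z)])[0]-[x0,y0]+.5)*f; cv2.circle(o,tuple(int(t) for t in u),2,col,-1)
            if x==-.07: cv2.putText(o,str(int(round(y*1000))),(int(u[0])-8,int(u[1])+14),0,.35,(255,255,255),1)
    return o
A=crop(acc,'top',200,155,125,92,6); cv2.imwrite('pics/v1.png',A)
B=crop(acs,'scene',235,165,100,85,7); cv2.imwrite('pics/v2.png',B)
E
```

```text
(no output)
```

View pics/v1.png

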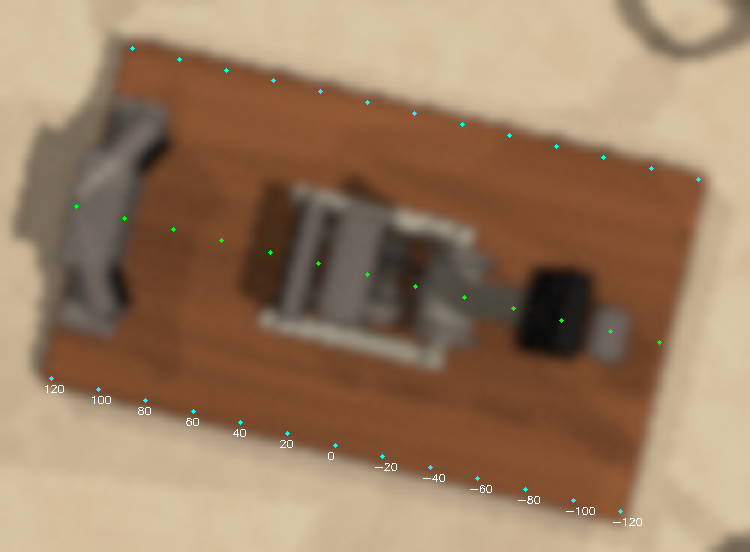

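View pics/v2.png

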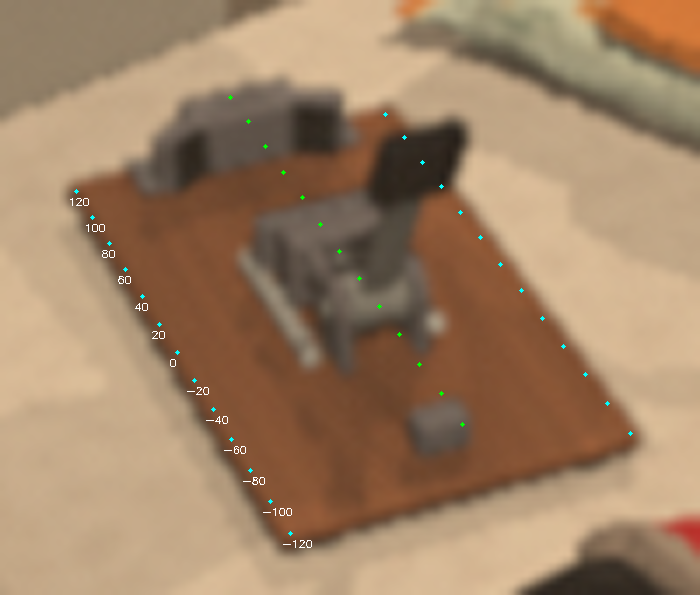

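The jar axis is at about (0.455,-0.267). In the vice frame the pad face is at y≈+32 mm and the V faces match a seat at y≈+74 mm. The vice yaw is about -0.242, so the place target at seat minus 5 mm is (0.512,0.118). I'll go round the base at z 0.25.

Emit:
apply_moves:
  series:
    - [0.344, -0.29, 0, 0, 0, -0.3]
    - [0.344, -0.29, 0, 0, 0, -0.6]
    - [0.344, -0.29, 0, 0, 0, -0.8]
    - [0.344, -0.29, 0, 0, 0, -1]
    - [0.344, -0.29, 0, 0, 0, -1]
    - [0.344, -0.29, 0, 0, 0, -1]
    - [0.469, -0.69, 0, 0, 0, -1]
    - [0.469, -0.69, 0, 0, 0, -1]
    - [0.469, -0.69, 0, 0, 0, -1]
    - [0.469, -0.69, 0, 0, 0, -1]
    - [0.469, -0.69, 0, 0, 0, -1]
    - [0.469, -0.69, 0, 0, 0, -1]
  jaw: 1

```text
time: 3.35
eef_pos: [0.5513, 0.0966, 0.2506]
tcp_rot: [0.502, 0.865, -0.0, 0.0]
contact_force: [-0.7, -0.0, 0.4]
opening: 0.998
finger_force: 0.0
```

Emit:
apply_moves:
  series:
    - [-0.118, -0.459, 0, 0, 0, -0.3]
    - [-0.118, -0.459, 0, 0, 0, -0.6]
    - [-0.118, -0.459, 0, 0, 0, -0.8]
    - [-0.118, -0.459, 0, 0, 0, -1]
    - [-0.118, -0.459, 0, 0, 0, -1]
    - [-0.118, -0.459, -0.06, 0, 0, -1]
    - [-0.118, -0.459, -0.1, 0, 0, -1]
    - [-0.118, -0.459, -0.1, 0, 0, -1]
    - [-0.118, -0.459, -0.1, 0, 0, -1]

```text
time: 4.47
eef_pos: [0.4569, -0.2673, 0.1717]
tcp_rot: [0.794, 0.609, 0.0, 0.001]
contact_force: [-1.0, -0.2, -0.2]
opening: 0.997
finger_force: 0.0
```

```bash
python3 - <<'E'
from h import *
s=ctrl.get_state();print(s['eef_pos'],s['qpos'],s['tcp_rot'],ctrl.nose_length)
a=ctrl.read_camera('top');b=ctrl.read_camera('scene')
A=cv2.resize(a[120:300,320:480],None,fx=3,fy=3);B=cv2.resize(b[140:320,280:440],None,fx=3,fy=3)
save(np.hstack([A,B])[:, :800] if 0 else cv2.resize(np.hstack([A,B]),(800,450)),'g0.png')
E
```

```text
[ 0.45686412 -0.26732331  0.17168551] [-7.21324322e-01  4.50049922e-02  2.00223391e+00  3.04267243e-04
  1.09268652e+00 -4.59065918e-01] [7.93535280e-01 6.08523661e-01 2.94258613e-04 7.91570473e-04] 0.019
```

View pics/g0.png

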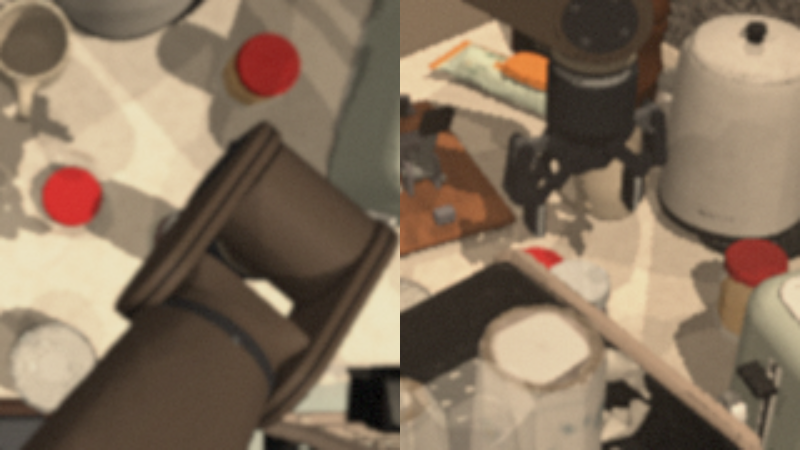

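The left half shows the arm over the jar. The right half shows the open fingers (530,200) and (628,190) astride the line above the grey lid (582,280). I'll descend and grip.

Emit:
apply_moves:
  series:
    - [-0.001, 0, -0.04, 0, 0, 0]
    - [-0.001, 0, -0.08, 0, 0, 0]
    - [-0.001, 0, -0.107, 0, 0, 0]
    - [-0.001, 0, -0.107, 0, 0, 0]
    - [-0.001, 0, -0.107, 0, 0, 0]

```text
time: 5.2
eef_pos: [0.4567, -0.2678, 0.0868]
tcp_rot: [0.793, 0.609, 0.0, 0.002]
contact_force: [0.8, 0.5, 0.6]
opening: 1.001
finger_force: 0.0
```

Emit:
apply_moves:
  series:
    - [0, 0, 0, 0, 0, 0]
    - [0, 0, 0, 0, 0, 0]
    - [0, 0, 0, 0, 0, 0]
    - [0, 0, 0, 0, 0, 0]
    - [0, 0, 0, 0, 0, 0]
    - [0, 0, 0, 0, 0, 0]
  jaw: 0
  squeeze: 60

```text
time: 5.95
eef_pos: [0.4558, -0.268, 0.0867]
tcp_rot: [0.794, 0.608, -0.0, 0.001]
contact_force: [-3.0, 1.1, 6.7]
opening: 0.684
finger_force: 63.1
```

Emit:
apply_moves:
  series:
    - [0, 0, 0.03, 0, 0, 0]
    - [0, 0, 0.08, 0, 0, 0]
    - [0, 0, 0.14, 0, 0, 0]
    - [0, 0, 0.2, 0, 0, 0]
    - [0, 0, 0.25, 0, 0, 0]
    - [0.005, 0.03, 0.25, 0, 0, 0]
    - [0.015, 0.08, 0.25, 0, 0, 0]
    - [0.022, 0.14, 0.25, 0, 0, 0]
    - [0.03, 0.2, 0.25, 0, 0, 0]
    - [0.038, 0.26, 0.25, 0, 0, 0]
    - [0.047, 0.32, 0.25, 0, 0, 0]
    - [0.056, 0.38, 0.25, 0, 0, 0]
    - [0.064, 0.43, 0.25, 0, 0, 0]
    - [0.069, 0.465, 0.25, 0, 0, 0]
    - [0.071, 0.481, 0.25, 0, 0, 0]
    - [0.071, 0.481, 0.25, 0, 0, 0]
    - [0.071, 0.481, 0.25, 0, 0, 0]

```text
time: 8.07
eef_pos: [0.512, 0.1165, 0.2844]
tcp_rot: [0.794, 0.608, -0.0, 0.0]
contact_force: [0.4, 0.0, -3.6]
opening: 0.682
finger_force: 66.0
```

```bash
python3 - <<'E'
from h import *
s=ctrl.get_state();print(s['eef_pos'],s['qpos'],s['opening'],s['contact_force'])
b=ctrl.read_camera('scene')
save(cv2.resize(b[90:260,190:350],None,fx=3.5,fy=3.5),'g1.png')
e=s['eef_pos']
for z in (-.085,.012): print(proj('scene',[e+[0,0,z]]))
for n in('jar','lid'):
    for o in ctrl.silhouettes(n,'scene')[:2]: print(n,o['p'],np.array(o['xy'])*[640,400],np.argwhere(o['pixels']).min(0),np.argwhere(o['pixels']).max(0))
E
```

```text
[0.51196253 0.11645016 0.2844283 ] [ 3.05723273e-02 -7.32934644e-02  1.90463039e+00 -6.90619909e-04
  1.31090350e+00  2.94480926e-01] 0.6816303892661958 [ 0.38850523  0.04187021 -3.60212811]
[[271.75688815 139.94337488]]
[[270.23942898 107.07763453]]
jar 0.89 [269.12 133.88] [116 258] [145 283]
lid 0.62 [269.312 108.28 ] [102 261] [117 282]
lid 0.17 [273.408 131.08 ] [116 259] [144 283]
```

View pics/g1.png

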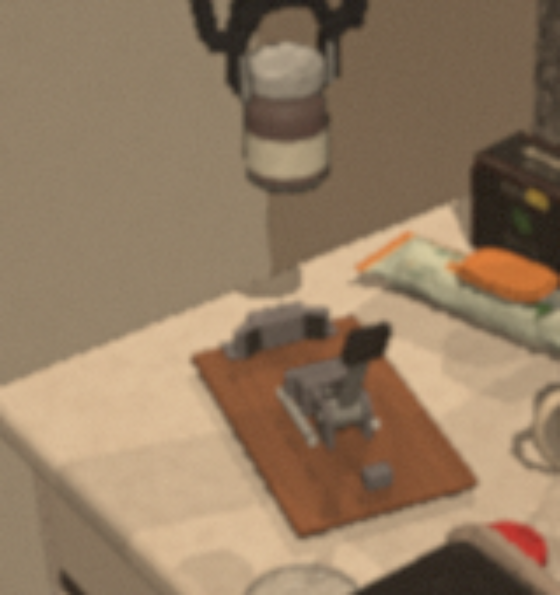

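The jar hangs upright in the gripper, with its bottom at crop (287,180), above the space between the V jaw and the pad. I'll lower it.

Emit:
apply_moves:
  series:
    - [0, 0, -0.05, 0, 0, 0]
    - [0, 0, -0.1, 0, 0, 0]
    - [0, 0, -0.15, 0, 0, 0]
    - [0, 0, -0.18, 0, 0, 0]
    - [0, 0, -0.2, 0, 0, 0]
    - [0, 0, -0.21, 0, 0, 0]
    - [0, 0, -0.22, 0, 0, 0]
    - [0, 0, -0.226, 0, 0, 0]
    - [0, 0, -0.226, 0, 0, 0]
    - [0, 0, -0.226, 0, 0, 0]

```text
time: 9.48
eef_pos: [0.5125, 0.1175, 0.1045]
tcp_rot: [0.794, 0.608, 0.0, 0.0]
contact_force: [-0.2, 0.7, -4.4]
opening: 0.682
finger_force: 66.0
```

Emit:
apply_moves:
  series:
    - [0, 0, -0.002, 0, 0, 0]
    - [0, 0, -0.004, 0, 0, 0]
    - [0, 0, -0.005, 0, 0, 0]
    - [0, 0, -0.006, 0, 0, 0]
    - [0, 0, -0.006, 0, 0, 0]

```text
time: 10.1
eef_pos: [0.513, 0.1177, 0.1018]
tcp_rot: [0.794, 0.608, 0.0, 0.0]
contact_force: [-5.7, -0.5, 8.7]
opening: 0.681
finger_force: 67.3
```

Emit:
apply_moves:
  series:
    - [0, 0, 0, 0, 0, 0]
    - [0, 0, 0, 0, 0, 0]
    - [0, 0, 0, 0, 0, 0]
    - [0, 0, 0, 0, 0, 0]
    - [0, 0, 0.05, 0, 0, 0]
    - [0, 0, 0.11, 0, 0, 0]
    - [0, 0, 0.15, 0, 0, 0]
    - [0, 0, 0.15, 0, 0, 0]
  jaw: 1

```text
time: 11.1
eef_pos: [0.514, 0.1175, 0.2225]
tcp_rot: [0.794, 0.608, 0.003, 0.002]
contact_force: [-0.1, 0.6, 0.8]
opening: 1.0
finger_force: 0.0
```

```bash
python3 - <<'E'
from h import *
np.set_printoptions(precision=4,suppress=True)
s=ctrl.get_state();print(s['eef_pos'],s['opening'],s['contact_force'])
b=ctrl.read_camera('scene')
o=cv2.resize(b[100:250,210:350],None,fx=4,fy=4)
for x,y in((.5130,.1177),): 
    for z in(.015,.112): print(proj('scene',[[x,y,z]]),(proj('scene',[[x,y,z]])-[210,100])*4)
save(o,'g2.png')
for n in('jar','lid'):
    for q in ctrl.silhouettes(n,'scene')[:2]: print(n,q['p'],np.array(q['xy'])*[640,400],np.argwhere(q['pixels']).min(0),np.argwhere(q['pixels']).max(0))
E
```

```text
[0.514  0.1175 0.2225] 0.9997636023311874 [-0.0503  0.5637  0.827 ]
[[274.3747 195.248 ]] [[257.4989 380.9919]]
[[273.0692 167.0401]] [[252.277  268.1602]]
jar 0.86 [272.896 185.32 ] [175 262] [199 284]
lid 0.63 [360.768 205.   ] [186 341] [227 379]
lid 0.5 [272.32 168.  ] [161 262] [176 283]
```

View pics/g2.png

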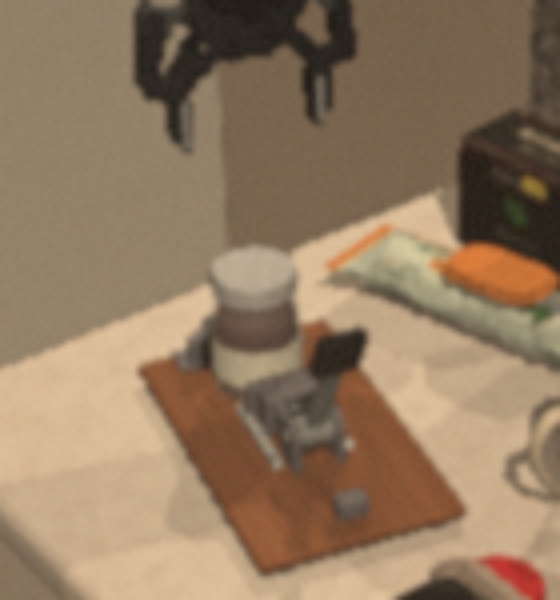

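The picture shows the jar standing upright on the board between V jaw and pad, with its lid at crop (253,275) and the paddle raised at (340,350). Next I'll shut the fingers, go in front of the paddle and push it along its arc.

Emit:
apply_moves:
  series:
    - [-0.015, -0.06, 0, 0, 0, 0]
    - [-0.029, -0.12, 0, 0, 0, 0]
    - [-0.029, -0.12, 0, 0, 0, 0]
    - [-0.029, -0.12, -0.04, 0, 0, 0]
    - [-0.029, -0.12, -0.082, 0, 0, 0]
    - [-0.029, -0.12, -0.082, 0, 0, 0]
    - [-0.036, -0.15, -0.082, 0, 0, 0]
    - [-0.042, -0.172, -0.082, 0, 0, 0]
    - [-0.045, -0.184, -0.089, 0, 0, 0]
    - [-0.048, -0.196, -0.098, 0, 0, 0]
    - [-0.048, -0.196, -0.098, 0, 0, 0]
  jaw: 0

```text
time: 12.62
eef_pos: [0.4732, -0.0395, 0.1399]
tcp_rot: [0.794, 0.608, -0.001, -0.001]
contact_force: [-0.0, -0.4, 0.2]
opening: -0.005
finger_force: 0.0
```

```bash
python3 - <<'E'
from h import *
s=ctrl.get_state();print(s['eef_pos'],s['opening'],s['contact_force'])
b=ctrl.read_camera('scene')
save(cv2.resize(b[100:250,210:350],None,fx=4,fy=4),'g3.png')
E
```

```text
[ 0.47316238 -0.03952211  0.13993701] -0.005251478576190746 [-0.03550909 -0.37643508  0.22461724]
```

View pics/g3.png

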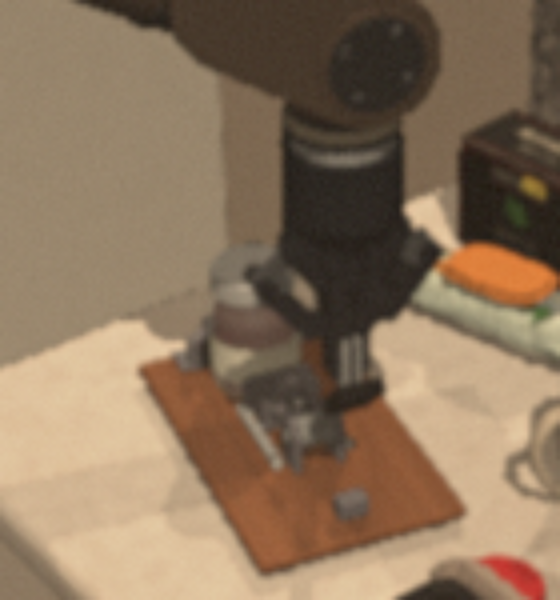

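The picture shows the fingertips behind the paddle (355,390), which has already tilted down with the jar still upright. I'll continue the arc.

Emit:
apply_moves:
  series:
    - [-0.002, -0.008, -0.008, 0, 0, 0]
    - [-0.004, -0.016, -0.016, 0, 0, 0]
    - [-0.005, -0.022, -0.026, 0, 0, 0]
    - [-0.007, -0.028, -0.035, 0, 0, 0]
    - [-0.008, -0.034, -0.045, 0, 0, 0]
    - [-0.009, -0.038, -0.056, 0, 0, 0]
    - [-0.01, -0.041, -0.067, 0, 0, 0]
    - [-0.011, -0.044, -0.078, 0, 0, 0]
    - [-0.011, -0.045, -0.086, 0, 0, 0]
    - [-0.011, -0.045, -0.09, 0, 0, 0]
    - [-0.011, -0.045, -0.09, 0, 0, 0]

```text
time: 14.05
eef_pos: [0.4646, -0.0753, 0.0683]
tcp_rot: [0.794, 0.608, -0.0, -0.0]
contact_force: [0.1, 0.0, -0.0]
opening: 0.004
finger_force: 0.0
```

Emit:
apply_moves:
  series:
    - [0, 0, -0.004, 0, 0, 0]
    - [0, 0, -0.008, 0, 0, 0]
    - [0, 0, -0.012, 0, 0, 0]
    - [0, 0, -0.012, 0, 0, 0]

```text
time: 14.55
eef_pos: [0.466, -0.0757, 0.0651]
tcp_rot: [0.793, 0.609, -0.001, -0.001]
contact_force: [-16.7, 4.8, 38.6]
opening: 0.001
finger_force: 19.1
```

It's on the stop. I'll back off straight up, open the jaws and return above the jar.

Emit:
apply_moves:
  series:
    - [0, 0, 0.02, 0, 0, 0]
    - [0, 0, 0.08, 0, 0, 0]
    - [0, 0, 0.15, 0, 0, 0]
    - [0, 0, 0.22, 0, 0, 0]
    - [0.015, 0.06, 0.22, 0, 0, 0]
    - [0.03, 0.12, 0.22, 0, 0, 0]
    - [0.045, 0.18, 0.22, 0, 0, 0]
    - [0.06, 0.247, 0.22, 0, 0, 0]
    - [0.06, 0.247, 0.22, 0, 0, 0]
  jaw: 1

```text
time: 15.68
eef_pos: [0.5129, 0.1252, 0.235]
tcp_rot: [0.792, 0.61, 0.0, -0.0]
contact_force: [-0.1, -0.4, -0.3]
opening: 0.999
finger_force: 0.0
```

```bash
python3 - <<'E'
from h import *
s=ctrl.get_state();print(s['eef_pos'],s['qpos'],s['opening'],s['contact_force'])
b=ctrl.read_camera('scene')
save(cv2.resize(b[100:250,210:350],None,fx=4,fy=4),'g4.png')
for n in('jar','lid'):
    for q in ctrl.silhouettes(n,'scene')[:2]: print(n,q['p'],np.array(q['xy'])*[640,400],np.argwhere(q['pixels']).min(0),np.argwhere(q['pixels']).max(0))
print(proj('scene',[[.5130,.1177,.112],[.5136,.1224,.112]]))
E
```

```text
[0.51291701 0.12524275 0.23500853] [ 4.70082224e-02 -2.62158354e-02  1.95112166e+00  4.72023746e-04
  1.21663691e+00  3.04452206e-01] 0.9993716756263374 [-0.13057563 -0.43741232 -0.25941428]
jar 0.93 [270.016 184.4  ] [173 261] [197 283]
lid 0.68 [272.192 168.52 ] [160 261] [175 283]
lid 0.54 [340.672 240.72 ] [239 332] [249 344]
[[273.06923943 167.04005104]
 [272.26984095 166.25845008]]
```

View pics/g4.png

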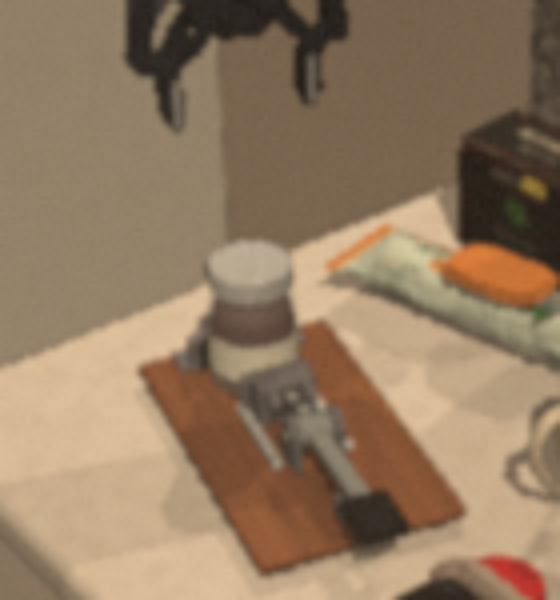

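The lever lies flat with its paddle at crop (372,515), and the jar has shifted slightly into the V, with its lid at (249,270). I'll grip the lid next.

Emit:
apply_moves:
  series:
    - [0.001, 0.002, -0.06, 0, 0, 0]
    - [0.001, 0.002, -0.12, 0, 0, 0]
    - [0.001, 0.002, -0.15, 0, 0, 0]
    - [0.001, 0.002, -0.167, 0, 0, 0]
    - [0.001, 0.002, -0.167, 0, 0, 0]
    - [0.001, 0.002, -0.167, 0, 0, 0]

```text
time: 16.58
eef_pos: [0.5149, 0.1235, 0.103]
tcp_rot: [0.794, 0.608, 0.001, 0.001]
contact_force: [0.1, 0.1, 0.4]
opening: 1.002
finger_force: 0.0
```

Emit:
apply_moves:
  series:
    - [0, 0, 0, 0, 0, 0]
    - [0, 0, 0, 0, 0, 0]
    - [0, 0, 0, 0, 0, 0]
    - [0, 0, 0, 0, 0, 0]
    - [0, 0, 0, 0, 0, 0]
    - [0, 0, 0, 0, 0, 0]
  jaw: 0
  squeeze: 90

```text
time: 17.32
eef_pos: [0.5142, 0.124, 0.1035]
tcp_rot: [0.793, 0.609, 0.0, 0.0]
contact_force: [-3.6, 0.5, 6.6]
opening: 0.672
finger_force: 94.5
```

```bash
python3 - <<'E'
from h import *
s=ctrl.get_state();print(s['eef_pos'],s['tcp_rot'],s['contact_force'],s['wrist_torque'],s['finger_force'],s['opening'])
E
```

```text
[0.51419375 0.1239895  0.103511  ] [7.93490141e-01 6.08583039e-01 1.92418798e-04 2.10815776e-04] [-3.59351369  0.48539465  6.64130682] [-0.02531356  0.61693872  0.0951641 ] 94.53979337489727 0.6720400459453836
```

Emit:
apply_moves:
  series:
    - [0, 0, 0, 0, 0, 0.08]
    - [0, 0, 0, 0, 0, 0.16]
    - [0, 0, 0.001, 0, 0, 0.25]
    - [0, 0, 0.001, 0, 0, 0.35]
    - [0, 0, 0.001, 0, 0, 0.45]
    - [0, 0, 0.001, 0, 0, 0.55]
    - [0, 0, 0.002, 0, 0, 0.65]
    - [0, 0, 0.002, 0, 0, 0.75]
    - [0, 0, 0.002, 0, 0, 0.85]
    - [0, 0, 0.002, 0, 0, 0.95]
    - [0, 0, 0.002, 0, 0, 1]
    - [0, 0, 0.002, 0, 0, 1]

```text
time: 18.82
eef_pos: [0.5142, 0.1246, 0.105]
tcp_rot: [0.5, 0.866, 0.001, 0.0]
contact_force: [-1.2, 0.7, 4.8]
opening: 0.675
finger_force: 95.4
```

```bash
python3 - <<'E'
from h import *
s=ctrl.get_state();print(s['eef_pos'],R.from_quat(s['tcp_rot']).as_matrix()[:,1],s['contact_force'],s['wrist_torque'],s['finger_force'],s['opening'])
b=ctrl.read_camera('scene')
for n in('jar',):
    for q in ctrl.silhouettes(n,'scene')[:2]: print(n,q['p'],np.array(q['xy'])*[640,400],np.argwhere(q['pixels']).min(0),np.argwhere(q['pixels']).max(0))
E
```

```text
[0.51422733 0.12457332 0.10496461] [0.8663393  0.4994536  0.00152465] [-1.22853355  0.74141599  4.82987494] [0.29891723 0.52276744 0.0108662 ] 95.37413137131807 0.6745817010938198
```

Emit:
apply_moves:
  series:
    - [0, 0, 0.001, 0, 0, 0.1]
    - [0, 0, 0.001, 0, 0, 0.2]
    - [0, 0, 0.001, 0, 0, 0.3]
    - [0, 0, 0.002, 0, 0, 0.4]
    - [0, 0, 0.002, 0, 0, 0.5]
    - [0, 0, 0.002, 0, 0, 0.6]
    - [0, 0, 0.002, 0, 0, 0.6]
    - [0, 0, 0.002, 0, 0, 0.6]
    - [0, 0, 0.002, 0, 0, 0.6]

```text
time: 20.05
eef_pos: [0.5143, 0.124, 0.1054]
tcp_rot: [0.285, 0.959, 0.0, 0.001]
contact_force: [0.3, 0.4, 4.2]
opening: 0.673
finger_force: 95.4
```

```bash
python3 - <<'E'
from h import *
s=ctrl.get_state();print(s['eef_pos'],R.from_quat(s['tcp_rot']).as_matrix()[:,1],s['contact_force'],s['wrist_torque'],s['finger_force'],s['opening'])
E
```

```text
[0.51426733 0.1239817  0.10542461] [0.54598937 0.83779146 0.00103592] [0.340346   0.37313671 4.17723529] [0.13168773 0.11048391 0.00831902] 95.4397734941449 0.6734882402981334
```

Emit:
apply_moves:
  series:
    - [0, 0, 0.002, 0, 0, 0]
    - [0, 0, 0.004, 0, 0, 0]
    - [0, 0, 0.006, 0, 0, 0]
    - [0, 0, 0.006, 0, 0, 0]

```text
time: 20.55
eef_pos: [0.5134, 0.1237, 0.1092]
tcp_rot: [0.285, 0.959, -0.0, -0.0]
contact_force: [0.4, -0.2, -0.1]
opening: 0.677
finger_force: 95.8
```

Emit:
apply_moves:
  series:
    - [0, 0, 0.004, 0, 0, 0]
    - [0, 0, 0.01, 0, 0, 0]
    - [0, 0, 0.018, 0, 0, 0]
    - [0, 0, 0.026, 0, 0, 0]
    - [0, 0, 0.034, 0, 0, 0]
    - [0, 0, 0.04, 0, 0, 0]
    - [0, 0, 0.044, 0, 0, 0]
    - [0, 0, 0.044, 0, 0, 0]
    - [0, 0, 0.044, 0, 0, 0]
    - [0, 0, 0.044, 0, 0, 0]

```text
time: 21.8
eef_pos: [0.5135, 0.1238, 0.1444]
tcp_rot: [0.285, 0.959, -0.0, -0.0]
contact_force: [0.3, 0.8, 0.2]
opening: 0.673
finger_force: 95.8
```

```bash
python3 - <<'E'
from h import *
s=ctrl.get_state();print(s['eef_pos'],s['contact_force'],s['finger_force'],s['opening'])
b=ctrl.read_camera('scene')
save(cv2.resize(b[100:250,210:350],None,fx=4,fy=4),'g5.png')
E
```

```text
[0.51351879 0.12379066 0.14437995] [0.32194254 0.81252218 0.15407602] 95.77140467423305 0.6732133163852618
```

View pics/g5.png

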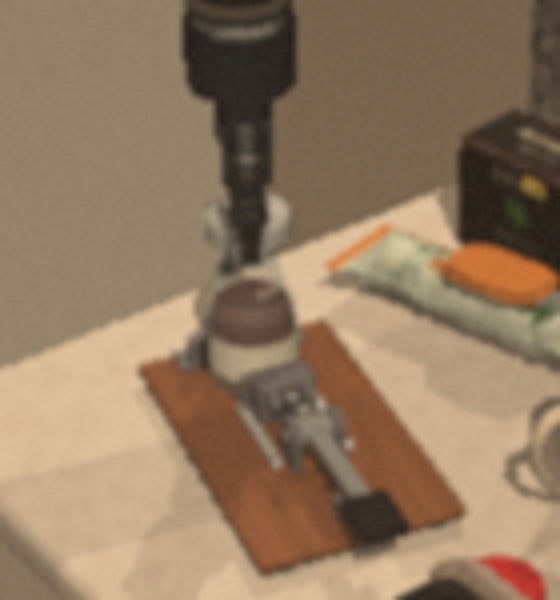

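The lid is held level at crop (248,225), about 28 mm above the open mouth at (253,275). The jar is upright in the vice and the lever is flat. I'll hand the job in.

```bash
python3 -c "
from plant import ctrl
print(ctrl.sign_off())"
```

```text
the job is handed in; nothing more can be done
None
```

I handed the job in at about 22 s on the robot's clock, but the sign-off gave no verdict: the jar stands clamped in the vice, the lever is down, and the lid, twisted 72° anticlockwise, is held level about 28 mm above the mouth.

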